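# Fetch the sugar jar from behind the tea tin

## Robot

A 6-joint arm with a two-finger parallel gripper is mounted at the origin on the work surface. World frame = base frame: x ahead of the robot, y to its left, z up, the work surface at z = 0. Lengths are in m, angles in degrees, forces in N, time in s.
With the tool pointing down it reaches from about 0.375 to 0.9 m from the base axis. Payload 3.1 kg.
Tool frame: the origin (TCP) lies on the centre line of the jaws, within the pads' length; the fingertips stand 25 mm ahead of it and the grasp point (between the pads) lies 6 mm ahead of it; z points along the fingers, y is the line along which they close (so a half turn about z gives the same grasp; the last joint's range is limited). The gripper opens to 87 mm and grips with 3 to 60 N. Pads are 19 mm wide; open, the fingers measure 117 mm over their backs; the gripper's body (75 mm by 190 mm) begins 51 mm behind the grasp point.
Start: joints at [59.731, 30.224, 82.088, -0, 67.689, -10.227], TCP at [0.214, 0.587, 0.248] pointing down, gripper open.
Joint ranges: [-176.69, 176.69], [-43.24, 126.21], [12.49, 139.97], [-82, 262], [0, 151.66], [-163.58, 163.58]. Speed limits (degrees/s): [159.86, 159.86, 180, 180, 180, 180].

## Interface

Orientations are given as a 3x3 rotation matrix whose columns are the frame's x, y, z axes.
In Python, from rig import * gives the robot as it stands.
- The arm moves only by the tool step_arm, never from a script. Its argument "steps" is a list of rows, each a list of 7 numbers: the shift along the tool's x, y, z normalised to -1 to 1, where 1 is 0.3 m, then the turn, a rotation vector about the tool's x, y, z normalised to -1 to 1, where 1 is 45 degrees, then the gripper's target within -1 to 1 (shut at 1, half-way at 0, fully open at -1). A call has 1 to 8 rows; each row is the pose to reach, as a shift and turn from the pose commanded when the call began, along the tool's axes at that moment; what a row does not reach only later rows make up. A row lasts 1/12 s, in which the tool goes at most 41.7 mm and 7.16 degrees, less where a joint would pass 70% of its speed; a pose out of reach is approached as far as the arm can. A call with a number of a shift or a turn outside -1 to 1 is refused whole. A call with a gripper value outside its range is refused whole. The fingers move at their own pace and stop on an object; the grip force is fixed at half the most. Time passes only in rows, so rows that repeat a pose let the fingers close. It gives the time, the measured TCP pose, the force, the opening and the grip force at its end, in the units of the state.
- read_state(): the state, without advancing time (a new reading comes with each control period).
- capture(name): name is "scene" or "top" or "wrist"; returns a dict with "image" (384x512x3 uint8, red, green, blue), "vertical_fov" (degrees; the focal length in pixels is half the picture's height over the tangent of half this angle, whatever the lens; pixels are square), "cx", "cy" (the principal point, pixels), "world_from_camera" (4x4, takes a point from camera to world coordinates); the wrist camera has in their place "T_tool_cam" (4x4, takes a point from camera to tool coordinates, whose origin is the TCP and whose axes are the flange's). Camera axes: x right, y down, z forward; pixel columns grow to the right and rows downward; lengths in m; the calibration is good to about 2 mm. A picture is of the moment at which its call begins: read the wrist's pose just before it. There is no depth.
- hand_in(): hands the job in; it is judged then, once.
The state is a dict: "time_s": time; "joint_positions": joint angles; "qvel": joint speeds; "tau": joint torques, N m; "position": TCP position; "tcp_rot": TCP orientation; "force": force on the tool from outside, world axes, zero at the start; "moment": the same for the moment, N m; "opening": opening from 0.0 (shut) to 1.0 (fully open); "grasp_force": force on a finger pad.
Only numpy, scipy, OpenCV 4.12 (cv2) and the standard library are available. Lean on these libraries where they do the work, as an engineer would, in place of code of your own. Each camera call takes 0.05 s, during which the arm holds its last target. There are 200 camera calls.

## Task

Put the sugar on the guest tray: the red-lidded jar stands at the back of the wire organiser, behind one of the two tea tins. Take the tin in front of it out and stand it aside on the counter, bring the jar over and stand it upright with its whole foot on the tray's round cork coaster, then put the tin back upright where it stood. Set both down without dropping them, and leave the other tin, the other jar and the mug and spoon as they are.

Things in the scene. Friction and masses are not known exactly. Their poses are not given: they have to be found in the camera images.
- rack: Fixed two-lane organiser, black wire on a bamboo floor, 190 mm deep (x), 272 mm wide (y). Origin: centre of its underside; -x is the open front. Above the counter: floor 16 mm, front rail (x -90) 37 mm, side rails (y +-132) and lane divider (y 0) 48 mm, wire back (x +90) 183 mm. Lane centres at y +66 and -66 mm; tins stand near x -36, jars near x +28 mm.
- tin_blue: Tall navy blue tea tin, upright closed cylinder, 64 mm across and 150 mm high, smooth all the way up, 0.22 to 0.45 kg. Origin: centre of its underside, z up. Stands at the front of one lane of the organiser.
- tin_cream: Tall cream tea tin, upright closed cylinder, 64 mm across and 150 mm high, smooth all the way up, 0.22 to 0.45 kg. Origin: centre of its underside, z up. Stands at the front of one lane of the organiser.
- jar_red: Small white sugar jar with a red lid, upright closed cylinder, 46 mm across and 85 mm high over its lid, 0.14 to 0.28 kg. Origin: centre of its underside, z up. Stands at the back of one lane of the organiser, close behind that lane's tin (less than 15 mm between them).
- jar_black: Small amber jar with a black lid (not wanted), upright closed cylinder, 46 mm across and 85 mm high over its lid, 0.14 to 0.28 kg. Origin: centre of its underside, z up. Stands at the back of one lane of the organiser, close behind that lane's tin (less than 15 mm between them).
- tray: Fixed wooden guest tray, 200 mm (x) by 300 mm (y), rim 24 mm high, a brass handle at each y end (out to y +-169 mm, 27 mm high). Origin: centre of its underside. Inner floor 10 mm above the counter; cork coaster centred at y -75 mm, white mug near y +75 mm. The counter between tray and organiser, straight ahead of the robot, is clear.
- coaster (a point): Centre of the upper face of the round cork coaster inlaid in the tray, 90 mm across, 15 mm above the counter.
- cup: White mug with one handle, 76 mm across and 65 mm high, standing on the tray (stays there). Origin: centre of its underside.
- spoon: Steel teaspoon, 126 mm long, lying on the tray near its -x rim (stays there). Origin: centre of its underside.
There are look-alikes about, which are no part of the job. Leave any green look-alike of the tin_blue alone.

How it is judged (in metres and radians):
On the way, in this order (a step that is already met when the one before it is completed fails the run):
1. The tin in front of the red-lidded jar stands aside on the counter, let go, while the jar still stands in the organiser ((((distance of tin_blue from where it was at the start of the episode above 0.08 m and height (world z) of tin_blue below 0.006 m and angle between tin_blue's own z axis and vertical below 0.1 rad and contact force between the fingers and tin_blue below 0.1 N) and horizontal distance between jar_red and tin_cream above 0.095 m and distance of tin_cream from where it was at the start of the episode below 0.03 m) or ((distance of tin_cream from where it was at the start of the episode above 0.08 m and height (world z) of tin_cream below 0.006 m and angle between tin_cream's own z axis and vertical below 0.1 rad and contact force between the fingers and tin_cream below 0.1 N) and horizontal distance between jar_red and tin_blue above 0.095 m and distance of tin_blue from where it was at the start of the episode below 0.03 m)) and distance of jar_red from where it was at the start of the episode below 0.03 m), for 0.1 s.
2. The red-lidded jar stands upright on the cork coaster, let go (horizontal distance between jar_red and coaster below 0.024 m and z of jar_red in the frame of coaster between -0.004 and 0.004 m and angle between jar_red's own z axis and vertical below 0.1 rad and contact force between the fingers and jar_red below 0.1 N), for 0.2 s.
At the end, for the whole second after the job is handed in: The red-lidded jar stands upright and still on the cork, its axis within 24 mm of the coaster's centre. Both tins stand upright and still within 25 mm of where each stood at the start; the black-lidded jar, mug and spoon are within 20 mm of where they were (horizontal distance between jar_red and coaster below 0.024 m and z of jar_red in the frame of coaster between -0.004 and 0.004 m and angle between each of jar_red, jar_black's own z axis and vertical below 0.1 rad and distance of each of tin_blue, tin_cream from where it was at the start of the episode below 0.025 m and angle between each of tin_blue, tin_cream's own z axis and vertical below 0.06 rad and distance of each of jar_black, cup, spoon from where it was at the start of the episode below 0.02 m and linear speed of each of jar_red, tin_blue, tin_cream below 0.02 m/s); the robot touches nothing.
It fails at once if The other tin is disturbed: both tins are more than 30 mm from their places (distance of each of tin_blue, tin_cream from where it was at the start of the episode above 0.03 m).
It fails at once if The black-lidded jar is shifted more than 30 mm or tipped over (distance of jar_black from where it was at the start of the episode above 0.03 m or angle between jar_black's own z axis and vertical above 0.4 rad).
It fails at once if The mug or the spoon on the tray is shifted more than 30 mm (distance of any of cup, spoon from where it was at the start of the episode above 0.03 m).
It fails at once if A tin or the red-lidded jar is dropped (falls faster than 0.6 m/s out of the fingers, a drop of some 20 mm) or knocked over (((linear speed of tin_blue above 0.6 m/s and contact force between the fingers and tin_blue below 0.05 N) or angle between tin_blue's own z axis and vertical above 0.9 rad) or ((linear speed of tin_cream above 0.6 m/s and contact force between the fingers and tin_cream below 0.05 N) or angle between tin_cream's own z axis and vertical above 0.9 rad) or ((linear speed of jar_red above 0.6 m/s and contact force between the fingers and jar_red below 0.05 N) or angle between jar_red's own z axis and vertical above 0.9 rad)).
It also fails if it takes over 72 s, if anything falls off the work surface, if the arm or the gripper's body presses on something with over 40 N, if the wrist force passes 120 N, or if a joint passes its speed limit or range.

## Working session

There is one attempt and no reset: what is moved stays moved. The work goes in short steps, Python scripts to look and compute and a tool call to move; the robot and the scene stay as the last step left them, time stands still between calls to the robot, and variables do not carry over. Pictures are saved under pics/ and viewed, at most 10 in all, crops included, and the job is handed in when it is done.

Besides the shell and the picture viewer there is one more tool, called after "Emit:" as a command line: name --pt "numbers of a row" for each row, then --argument value for the rest. step_arm: Moves the arm, as the interface text tells. Scaled input: -1 to 1 covers 0.3 m each way for a shift and 45 degrees each way for a turn. Its arguments: {"type":"object","properties":{"steps":{"type":"array"}},"required":["steps"]}

```bash
mkdir -p pics; python3 - <<'E'
from rig import *
import cv2,numpy as np,pickle
s=read_state();print(s['position'],s['tcp_rot'],s['opening'],s['time_s'])
d={}
for n in('scene','top'):
    c=capture(n);d[n]=c;cv2.imwrite(f'pics/{n}.png',c['image'][:,:,::-1]);print(n,c['vertical_fov'],c['cx'],c['cy'],np.round(c['world_from_camera'],3).tolist())
pickle.dump(d,open('c.pkl','wb'))
E
```

```text
[0.21380312 0.58655311 0.24657514] [[-9.39445511e-01  3.42696538e-01 -1.10217502e-03]
 [ 3.42698099e-01  9.39443645e-01 -1.91049464e-03]
 [ 3.80711421e-04 -2.17251890e-03 -9.99997568e-01]] 0.994881800982145 0.0
scene 49.00005573690741 247.9416334962261 190.75963817599964 [[0.579, 0.516, -0.631, 1.237], [0.815, -0.35, 0.462, -0.444], [0.018, -0.782, -0.623, 0.74], [0.0, 0.0, 0.0, 1.0]]
top 57.541209886425584 256.7550907778958 186.21696734264285 [[0.015, -0.993, 0.117, 0.421], [-1.0, -0.017, -0.022, 0.073], [0.024, -0.116, -0.993, 0.892], [0.0, 0.0, 0.0, 1.0]]
```

View pics/scene.png

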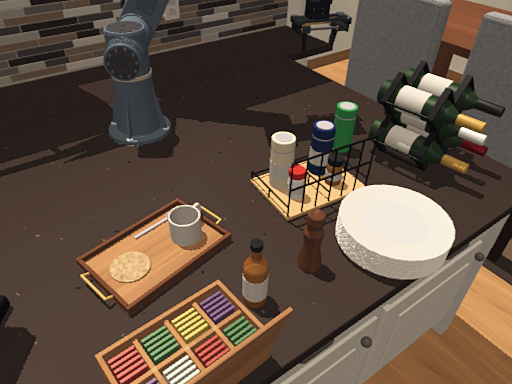

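View pics/top.png

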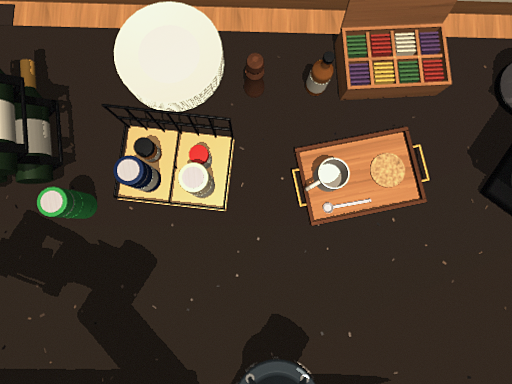

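The cream tin, at about (194,178) in the top view, stands in front of the red lid at (199,154), in the organiser's right lane. The blue tin's top is at (130,171) and the black lid at (146,148). The coaster is at (388,169), with the mug to its left and the spoon below. The green look-alike is at (55,202).

```bash
cat > h.py <<'E'
import cv2,numpy as np
def ray(c,u,v,T=None):
    T=c['world_from_camera'] if T is None else T
    h,w=c['image'].shape[:2];f=h/2/np.tan(np.radians(c['vertical_fov']/2))
    d=T[:3,:3]@np.array([(u-c['cx'])/f,(v-c['cy'])/f,1]);return T[:3,3],d
def onz(c,u,v,z,T=None):
    o,d=ray(c,u,v,T);return o+d*(z-o[2])/d[2]
def tri(a,b):
    A=[];r=[]
    for o,d in(a,b):
        d=d/np.linalg.norm(d);P=np.eye(3)-np.outer(d,d);A.append(P);r.append(P@o)
    return np.linalg.lstsq(np.vstack(A),np.hstack(r),rcond=None)[0]
def blobs(img,lo,hi,box,amin=30):
    x0,y0,x1,y1=box;hsv=cv2.cvtColor(img,cv2.COLOR_RGB2HSV)[y0:y1,x0:x1]
    m=cv2.inRange(hsv,lo,hi)
    if lo[0]<3: m|=cv2.inRange(hsv,(172,lo[1],lo[2]),(180,255,255)) if lo[1]>120 else 0
    out=[]
    for k in cv2.findContours(m,cv2.RETR_EXTERNAL,cv2.CHAIN_APPROX_NONE)[0]:
        if cv2.contourArea(k)>amin and len(k)>5:
            k=cv2.convexHull(k)+np.array([x0,y0]);e=cv2.fitEllipse(k) if len(k)>5 else None
            if e: out.append((cv2.contourArea(k),np.round(e[0],1),np.round(e[1],1)))
    return out
E
python3 - <<'E'
from h import *
import pickle
d=pickle.load(open('c.pkl','rb'));t=d['top'];s=d['scene']
for n,c,lo,hi,box,z in [('red t',t,(0,150,70),(8,255,255),(180,135,220,175),.101),('red s',s,(0,150,70),(8,255,255),(280,160,315,190),.101),
 ('cream t',t,(0,0,190),(180,60,255),(170,155,225,200),.166),('cream s',s,(0,0,190),(180,60,255),(265,125,300,150),.166),
 ('blue t',t,(0,0,150),(180,70,255),(108,150,150,190),.166),('cork t',t,(8,60,150),(25,160,255),(365,145,410,195),.015),('cork s',s,(8,60,150),(25,160,255),(100,245,155,288),.015)]:
    for b in blobs(c['image'],lo,hi,box): print(n,b,np.round(onz(c,*b[1],z),4))
def up(c,box,n,k=6):
    x0,y0,x1,y1=box;cv2.imwrite(n,cv2.resize(c['image'][y0:y1,x0:x1,::-1],None,fx=k,fy=k,interpolation=cv2.INTER_CUBIC))
up(t,(100,95,250,215),'pics/c1.png',5)
up(t,(285,120,435,230),'pics/c2.png',5)
E
```

```text
red t (279.0, array([198.5, 154. ]), array([18.9, 19.9])) [0.5856 0.1906 0.101 ]
red s (161.5, array([297.6, 172. ]), array([15.2, 15.9])) [0.5991 0.1816 0.101 ]
cream t (653.5, array([192.7, 177.1]), array([28.8, 29.5])) [0.5227 0.1913 0.166 ]
cream s (222.5, array([283.3, 137.5]), array([12.6, 23.7])) [0.5265 0.1872 0.166 ]
blue t (365.0, array([127.7, 169.5]), array([21.6, 22.4])) [0.5363 0.3269 0.166 ]
cork t (2130.5, array([386.2, 173.1]), array([ 48.3, 100.8])) [ 0.5632 -0.2773  0.015 ]
cork s (2168.0, array([132.5, 266. ]), array([50.8, 73.6])) [ 0.5788 -0.2772  0.015 ]
```

View pics/c1.png

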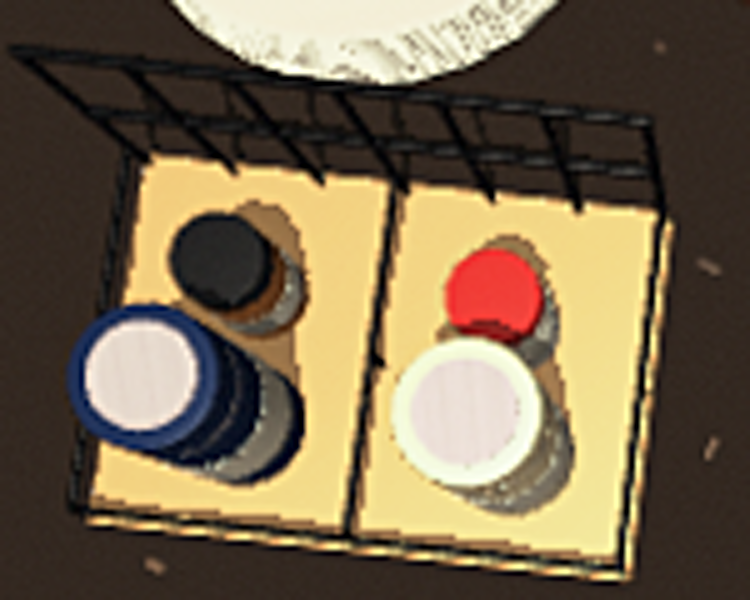

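In this crop (5x) the cream lid's centre is at (468,412) and the red lid's at (495,295). The divider runs from (350,540) to (402,185), which gives the organiser a yaw of about -8°. The tin's and jar's masks look right, but the coaster's mask ran into the wood of the tray.

View pics/c2.png

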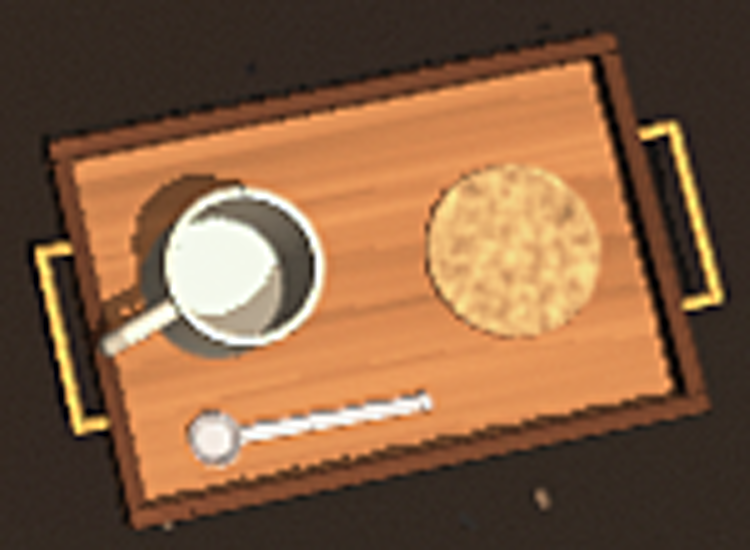

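```bash
python3 - <<'E'
from h import *
import pickle
d=pickle.load(open('c.pkl','rb'));t=d['top'];s=d['scene']
P=lambda x,y,z:onz(t,100+x/5-.4,95+y/5-.4,z)
f,b=P(350,540,.048),P(402,185,.048);print('div',f,b,np.degrees(np.arctan2(*(b-f)[1::-1])))
for n,p in dict(fr=(632,575),br=(668,215),fl=(85,515)).items():print(n,P(*p,.016))
# cork: scan saturation/hue in the tray patch
for c,box,k in((t,(360,140,415,200),1),(s,(100,240,160,290),2)):
    x0,y0,x1,y1=box;h=cv2.cvtColor(c['image'],cv2.COLOR_RGB2HSV)
    print(h[169 if k==1 else 267,x0:x1:2].tolist())
E
```

```text
div [0.47644572 0.26358849 0.048     ] [0.65194444 0.24570006 0.048     ] -5.820008265238541
fr [0.46332293 0.12988476 0.016     ]
br [0.64783297 0.11603071 0.016     ]
fl [0.48889974 0.40257391 0.016     ]
[[12, 157, 223], [12, 160, 219], [12, 158, 213], [12, 158, 205], [12, 157, 205], [14, 137, 171], [17, 126, 240], [17, 127, 241], [14, 134, 207], [15, 132, 220], [17, 130, 236], [20, 115, 244], [19, 121, 242], [17, 125, 240], [19, 120, 243], [15, 135, 225], [15, 133, 218], [17, 131, 238], [15, 136, 220], [17, 129, 240], [19, 122, 245], [17, 127, 239], [18, 125, 242], [12, 160, 194], [13, 159, 196], [12, 158, 200], [12, 162, 115], [12, 116, 11]]
[[15, 135, 230], [14, 136, 225], [14, 139, 222], [14, 136, 221], [14, 140, 215], [17, 107, 238], [17, 108, 237], [17, 108, 226], [17, 104, 247], [17, 107, 233], [17, 104, 245], [17, 110, 237], [17, 114, 217], [17, 110, 227], [17, 107, 233], [17, 103, 249], [17, 111, 228], [17, 110, 224], [17, 108, 236], [17, 107, 235], [17, 110, 235], [17, 108, 228], [17, 107, 240], [17, 105, 244], [20, 90, 255], [13, 151, 147], [15, 135, 231], [14, 139, 217], [14, 140, 215], [14, 137, 222]]
```

The coaster's centre in this 5x crop is at (514,251), i.e. pixel (387.4,169.8). The mug is at (243,265) and the spoon runs from (215,438) to (425,400). I'll move to a hover over the cream tin.

Emit:
step_arm --pt "-0.71 -0.44 0 0 0 -0.22 -1" --pt "-0.71 -0.44 0 0 0 -0.22 -1" --pt "-0.71 -0.44 0 0 0 -0.22 -1" --pt "-0.71 -0.44 0 0 0 -0.22 -1" --pt "-0.71 -0.44 0 0 0 -0.22 -1" --pt "-0.71 -0.44 0 0 0 -0.22 -1" --pt "-0.71 -0.44 0 0 0 -0.22 -1"

```text
time_s: 0.68
position: [0.3731, 0.3852, 0.2472]
tcp_rot: [[-0.983, 0.182, 0.001], [0.182, 0.983, -0.003], [-0.002, -0.003, -1.0]]
force: [-1.2, 0.6, 0.2]
opening: 0.997
grasp_force: 0.0
```

```bash
cat >> h.py <<'E'
def go(s,p,ang=None):
    "normalised tool shift from the measured pose to world p, and turn for closing angle ang (deg)"
    R=np.array(s['tcp_rot']);v=R.T@(np.array(p)-s['position'])/.3
    a=np.degrees(np.arctan2(R[1,1],R[0,1]))
    print('t',round(s['time_s'],2),'pos',np.round(s['position'],4),'ang',round(a,2),'tilt',np.round(R[:,2],4),'shift',np.round(v,3),'turnz',None if ang is None else round(-(ang-a)/45,3))
E
python3 - <<'E'
from rig import *
from h import *
import pickle
t=pickle.load(open('c.pkl','rb'))['top']
print('coaster',onz(t,387.4,169.8,.015),'cup rim',onz(t,285+48.6-.4,120+53-.4,.065))
go(read_state(),(.523,.191,.247),80)
E
```

```text
coaster [ 0.57180228 -0.2806363   0.015     ] cup rim [ 0.55392427 -0.12859153  0.065     ]
t 0.68 pos [0.3731 0.3852 0.2472] ang 79.51 tilt [ 0.0015 -0.003  -1.    ] shift [-0.609 -0.545  0.003] turnz -0.011
```

Emit:
step_arm --pt "-0.61 -0.545 0 0 0 0 -1" --pt "-0.61 -0.545 0 0 0 0 -1" --pt "-0.61 -0.545 0 0 0 0 -1" --pt "-0.61 -0.545 0 0 0 0 -1" --pt "-0.61 -0.545 0 0 0 0 -1" --pt "-0.61 -0.545 0 0 0 0 -1" --pt "-0.61 -0.545 0 0 0 0 -1" --pt "-0.61 -0.545 0 0 0 0 -1"

```text
time_s: 1.35
position: [0.5214, 0.1955, 0.2471]
tcp_rot: [[-0.984, 0.18, -0.001], [0.18, 0.984, 0.0], [0.001, 0.0, -1.0]]
force: [-0.1, -0.0, -1.2]
opening: 1.002
grasp_force: 0.0
```

```bash
python3 - <<'E'
from rig import *
from h import *
import pickle
s=read_state();c=capture('wrist');go(s,(.523,.191,.247))
pickle.dump((s,c),open('w1.pkl','wb'));print(np.round(c['T_tool_cam'],3).tolist(),c['vertical_fov'])
cv2.imwrite('pics/w1.png',c['image'][:,:,::-1])
E
```

```text
t 1.35 pos [0.5214 0.1955 0.2471] ang 79.63 tilt [-7.e-04  2.e-04 -1.e+00] shift [-0.008 -0.014  0.   ] turnz None
[[-0.0, -0.97, -0.244, 0.067], [1.0, -0.0, 0.001, -0.0], [-0.001, -0.244, 0.97, -0.136], [0.0, 0.0, 0.0, 1.0]] 70.65720503252356
```

View pics/w1.png

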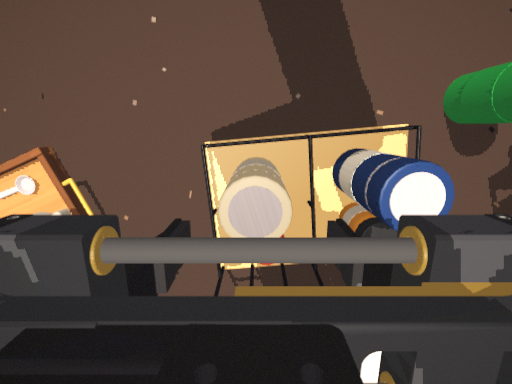

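The wrist view shows the cream lid, with its sides at columns 221 and 290 and its top edge at row 173, so its centre is near (255.5,207). The organiser's rail is at left (207,200) and the divider at (312,200).

```bash
python3 - <<'E'
from rig import *
from h import *
import pickle
s,c=pickle.load(open('w1.pkl','rb'))
T=np.eye(4);T[:3,:3]=s['tcp_rot'];T[:3,3]=s['position'];T=T@c['T_tool_cam']
for p in((255.5,207),(221,207),(290,207),(255,173)):print(p,onz(c,*p,.166,T))
b=blobs(c['image'],(0,0,130),(180,45,255),(215,165,300,240));print([(x,onz(c,*x[1],.166,T)) for x in b])
E
```

```text
(255.5, 207) [0.51780152 0.19394633 0.166     ]
(221, 207) [0.51259137 0.16555525 0.166     ]
(290, 207) [0.52301296 0.22234443 0.166     ]
(255, 173) [0.48948955 0.1987955  0.166     ]
[((2175.0, array([254.8, 211.8]), array([52., 54.])), array([0.52182717, 0.19259973, 0.166     ]))]
```

Emit:
step_arm --pt "-0.004 -0.011 0.13 0 0 0 -1" --pt "-0.004 -0.011 0.26 0 0 0 -1" --pt "-0.004 -0.011 0.385 0 0 0 -1" --pt "-0.004 -0.011 0.385 0 0 0 -1" --pt "-0.004 -0.011 0.385 0 0 0 -1"

```text
time_s: 1.82
position: [0.5183, 0.1947, 0.1304]
tcp_rot: [[-0.985, 0.174, -0.006], [0.174, 0.985, -0.001], [0.006, -0.002, -1.0]]
force: [0.6, 0.7, -0.3]
opening: 0.997
grasp_force: 0.0
```

Emit:
step_arm --pt "0 0 0 0 0 0 1" --pt "0 0 0 0 0 0 1" --pt "0 0 0 0 0 0 1" --pt "0 0 0 0 0 0 1" --pt "0 0 0 0 0 0 1" --pt "0 0 0 0 0 0 1" --pt "0 0 0 0 0 0 1" --pt "0 0 0 0 0 0 1"

```text
time_s: 2.48
position: [0.5219, 0.1935, 0.1338]
tcp_rot: [[-0.984, 0.176, 0.003], [0.176, 0.984, 0.0], [-0.003, 0.001, -1.0]]
force: [-0.9, -1.4, 8.5]
opening: 0.727
grasp_force: 29.9
```

Emit:
step_arm --pt "0 0 -0.06 0 0 0 1" --pt "0 0 -0.15 0 0 0 1" --pt "0 0 -0.25 0 0 0 1" --pt "0 0 -0.25 0 0 0 1" --pt "0.06 -0.13 -0.25 0 0 0 1" --pt "0.1 -0.23 -0.25 0 0 0 1" --pt "0.14 -0.33 -0.25 0 0 0 1" --pt "0.18 -0.43 -0.25 0 0 0 1"

```text
time_s: 3.15
position: [0.4431, 0.0752, 0.2063]
tcp_rot: [[-0.985, 0.175, -0.002], [0.175, 0.985, 0.0], [0.002, -0.0, -1.0]]
force: [0.7, -1.3, -2.5]
opening: 0.733
grasp_force: 30.0
```

Emit:
step_arm --pt "0.04 -0.08 0 0 0 0 1" --pt "0.04 -0.08 0.08 0 0 0 1" --pt "0.04 -0.08 0.16 0 0 0 1" --pt "0.04 -0.08 0.2 0 0 0 1" --pt "0.04 -0.08 0.2 0 0 0 1"

```text
time_s: 3.57
position: [0.4266, 0.0544, 0.1446]
tcp_rot: [[-0.984, 0.177, -0.007], [0.177, 0.984, 0.001], [0.007, -0.0, -1.0]]
force: [-0.0, 0.6, -2.9]
opening: 0.73
grasp_force: 30.0
```

```bash
python3 - <<'E'
from rig import *
from h import *
s=read_state();go(s,(.43,.05,.118));print(s['force'],s['grasp_force'],s['opening'])
E
```

```text
t 3.57 pos [0.4266 0.0544 0.1446] ang 79.79 tilt [-0.0068  0.001  -1.    ] shift [-0.014 -0.012  0.089] turnz None
[-0.0449521   0.63562082 -2.89188016] 29.990168837830424 0.7302092082713173
```

Emit:
step_arm --pt "0 0 0.03 0 0 0 1" --pt "0 0 0.06 0 0 0 1" --pt "0 0 0.08 0 0 0 1" --pt "0 0 0.085 0 0 0 1" --pt "0 0 0.085 0 0 0 1" --pt "0 0 0.085 0 0 0 1"

```text
time_s: 4.07
position: [0.4293, 0.0546, 0.1218]
tcp_rot: [[-0.984, 0.176, 0.0], [0.176, 0.984, -0.0], [-0.0, 0.0, -1.0]]
force: [0.2, 0.3, -2.8]
opening: 0.73
grasp_force: 30.0
```

Emit:
step_arm --pt "0 0 0.005 0 0 0 1" --pt "0 0 0.01 0 0 0 1" --pt "0 0 0.013 0 0 0 1" --pt "0 0 0.013 0 0 0 1"

```text
time_s: 4.4
position: [0.4292, 0.0545, 0.1179]
tcp_rot: [[-0.984, 0.176, 0.001], [0.176, 0.984, -0.0], [-0.001, 0.0, -1.0]]
force: [-1.4, -0.4, -1.0]
opening: 0.73
grasp_force: 30.0
```

Emit:
step_arm --pt "0 0 0.003 0 0 0 1" --pt "0 0 0.003 0 0 0 -1" --pt "0 0 0.003 0 0 0 -1" --pt "0 0 0.003 0 0 0 -1" --pt "0 0 0.003 0 0 0 -1" --pt "0 0 0.003 0 0 0 -1"

```text
time_s: 4.9
position: [0.4291, 0.0545, 0.1167]
tcp_rot: [[-0.984, 0.176, 0.0], [0.176, 0.984, -0.0], [-0.0, 0.0, -1.0]]
force: [-0.1, 0.1, -0.4]
opening: 0.977
grasp_force: 0.0
```

Emit:
step_arm --pt "0 0 -0.1 0 0 0 -1" --pt "0 0 -0.23 0 0 0 -1" --pt "0 0 -0.36 0 0 0 -1" --pt "0 0 -0.43 0 0 0 -1" --pt "0 0 -0.43 0 0 0 -1"

```text
time_s: 5.32
position: [0.432, 0.0543, 0.2501]
tcp_rot: [[-0.984, 0.176, 0.011], [0.176, 0.984, -0.001], [-0.011, 0.0, -1.0]]
force: [0.2, -0.5, 0.5]
opening: 0.996
grasp_force: 0.0
```

```bash
python3 - <<'E'
from rig import *
from h import *
go(read_state(),(.56,.191,.247))
t=capture('top')
for n,lo,hi,box,z in [('red',(0,150,70),(8,255,255),(175,130,225,180),.101),('cream?',(0,0,190),(180,60,255),(195,185,270,260),.15)]:
    for b in blobs(t['image'],lo,hi,box): print(n,b,onz(t,*b[1],z))
E
```

```text
t 5.32 pos [0.432  0.0543 0.2501] ang 79.88 tilt [ 0.0107 -0.0014 -0.9999] shift [-0.34   0.524  0.014] turnz None
red (284.5, array([198.5, 154.1]), array([19.2, 19.8])) [0.58539698 0.19054407 0.101     ]
```

Emit:
step_arm --pt "-0.1 0.13 0.01 0 0 0 -1" --pt "-0.2 0.26 0.01 0 0 0 -1" --pt "-0.3 0.38 0.01 0 0 0 -1" --pt "-0.4 0.5 0.01 0 0 0 -1" --pt "-0.43 0.54 0.01 0 0 0 -1" --pt "-0.43 0.54 0.01 0 0 0 -1" --pt "-0.43 0.54 0.01 0 0 0 -1"

```text
time_s: 5.95
position: [0.5845, 0.1923, 0.2397]
tcp_rot: [[-0.985, 0.174, -0.004], [0.174, 0.985, -0.001], [0.004, -0.001, -1.0]]
force: [-0.9, -0.0, 0.2]
opening: 1.002
grasp_force: 0.0
```

```bash
python3 - <<'E'
from rig import *
from h import *
s=read_state();c=capture('wrist');go(s,(.587,.191,.247))
T=np.eye(4);T[:3,:3]=s['tcp_rot'];T[:3,3]=s['position'];T=T@c['T_tool_cam']
for b in blobs(c['image'],(0,150,70),(8,255,255),(180,120,340,250)):print(b,onz(c,*b[1],.101,T))
cv2.imwrite('pics/w2.png',c['image'][:,:,::-1])
E
```

```text
t 5.95 pos [0.5845 0.1923 0.2397] ang 79.98 tilt [-4.1e-03 -7.0e-04 -1.0e+00] shift [-0.009 -0.003 -0.024] turnz None
(1353.5, array([259.1, 193.6]), array([41.4, 42.3])) [0.58338595 0.19334833 0.101     ]
```

View pics/w2.png

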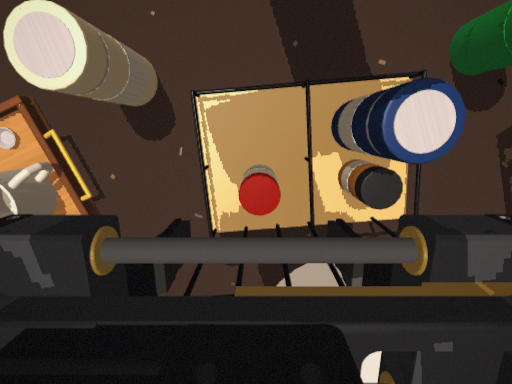

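The red jar stands alone in the right lane with its lid at (259,193), right under the jaws. The cream tin stands aside at the upper left (90,60). I'll descend straight down.

Emit:
step_arm --pt "0 0 0.12 0 0 0 -1" --pt "0 0 0.24 0 0 0 -1" --pt "0 0 0.34 0 0 0 -1" --pt "0 0 0.43 0 0 0 -1" --pt "0 0 0.5 0 0 0 -1" --pt "0 0 0.53 0 0 0 -1" --pt "0 0 0.53 0 0 0 -1"

```text
time_s: 6.58
position: [0.5813, 0.1899, 0.0811]
tcp_rot: [[-0.984, 0.177, -0.007], [0.177, 0.984, -0.001], [0.007, -0.002, -1.0]]
force: [-0.3, -0.1, -0.7]
opening: 1.002
grasp_force: 0.0
```

Emit:
step_arm --pt "0 0 0 0 0 0 1" --pt "0 0 0 0 0 0 1" --pt "0 0 0 0 0 0 1" --pt "0 0 0 0 0 0 1" --pt "0 0 0 0 0 0 1" --pt "0 0 0 0 0 0 1" --pt "0 0 0 0 0 0 1" --pt "0 0 0 0 0 0 1"

```text
time_s: 7.25
position: [0.5848, 0.1915, 0.0841]
tcp_rot: [[-0.984, 0.176, 0.001], [0.176, 0.984, 0.0], [-0.001, 0.001, -1.0]]
force: [-0.0, 0.2, 1.4]
opening: 0.52
grasp_force: 30.0
```

Emit:
step_arm --pt "0 0 -0.06 0 0 0 1" --pt "0 0 -0.16 0 0 0 1" --pt "0 0 -0.28 0 0 0 1" --pt "0 0 -0.4 0 0 0 1" --pt "0 -0.05 -0.43 0 0 0 1" --pt "-0.02 -0.16 -0.43 0 0 0 1" --pt "-0.04 -0.28 -0.43 0 0 0 1" --pt "-0.06 -0.4 -0.43 0 0 0 1"

```text
time_s: 7.92
position: [0.5798, 0.0687, 0.2119]
tcp_rot: [[-0.985, 0.174, -0.002], [0.174, 0.985, -0.0], [0.002, -0.001, -1.0]]
force: [0.8, -1.0, -2.3]
opening: 0.521
grasp_force: 30.0
```

Emit:
step_arm --pt "-0.02 -0.12 0 0 0 0 1" --pt "-0.04 -0.24 0 0 0 0 1" --pt "-0.06 -0.36 0 0 0 0 1" --pt "-0.08 -0.48 0 0 0 0 1" --pt "-0.1 -0.6 0 0 0 0 1" --pt "-0.12 -0.72 0 0 0 0 1" --pt "-0.14 -0.84 0 0 0 0 1" --pt "-0.16 -0.93 0 0 0 0 1"

```text
time_s: 8.58
position: [0.5774, -0.2164, 0.2112]
tcp_rot: [[-0.984, 0.178, -0.003], [0.178, 0.984, 0.0], [0.003, -0.0, -1.0]]
force: [0.9, -0.9, -2.3]
opening: 0.524
grasp_force: 30.0
```

```bash
python3 - <<'E'
from rig import *
from h import *
go(read_state(),(.572,-.2806,.12))
E
```

```text
t 8.58 pos [ 0.5774 -0.2164  0.2112] ang 79.76 tilt [-2.8e-03  1.0e-04 -1.0e+00] shift [-0.021 -0.214  0.304] turnz None
```

Emit:
step_arm --pt "-0.01 -0.1 0 0 0 0 1" --pt "-0.01 -0.16 0 0 0 0 1" --pt "-0.01 -0.16 0 0 0 0 1" --pt "-0.01 -0.16 0 0 0 0 1" --pt "-0.01 -0.16 0 0 0 0 1"

```text
time_s: 9.0
position: [0.5726, -0.26, 0.2115]
tcp_rot: [[-0.984, 0.176, -0.002], [0.176, 0.984, 0.002], [0.003, 0.002, -1.0]]
force: [-1.2, 0.6, -2.4]
opening: 0.525
grasp_force: 30.0
```

```bash
python3 - <<'E'
from rig import *
from h import *
s=read_state();go(s,(.572,-.2806,.12))
t=capture('top');w=capture('scene');cv2.imwrite('pics/s2.png',w['image'][:,:,::-1]) 
cv2.imwrite('pics/t2.png',cv2.resize(t['image'][100:260,180:440,::-1],None,fx=3,fy=3))
# coaster from scene (unoccluded image 1)
import pickle
c=pickle.load(open('c.pkl','rb'))['scene'];h=cv2.cvtColor(c['image'],cv2.COLOR_RGB2HSV)
m=((h[...,1]<122)&(h[...,2]>190)&(abs(h[...,0].astype(int)-17)<5)).astype('uint8')*255
z=np.zeros_like(m);z[245:288,103:156]=m[245:288,103:156]
k=max(cv2.findContours(cv2.morphologyEx(z,cv2.MORPH_OPEN,np.ones((3,3))),0,1)[0],key=cv2.contourArea);e=cv2.fitEllipse(cv2.convexHull(k));print(e,onz(c,*e[0],.015))
E
```

```text
t 9.0 pos [ 0.5726 -0.26    0.2115] ang 79.83 tilt [-0.0025  0.0023 -1.    ] shift [-0.011 -0.069  0.305] turnz None
((129.4029541015625, 266.1355895996094), (28.96746253967285, 41.547706604003906), 73.07644653320312) [ 0.57525144 -0.2830723   0.015     ]
```

Emit:
step_arm --pt "-0.015 -0.067 0.05 0 0 0 1" --pt "-0.015 -0.067 0.15 0 0 0 1" --pt "-0.015 -0.067 0.25 0 0 0 1" --pt "-0.015 -0.067 0.34 0 0 0 1" --pt "-0.015 -0.067 0.38 0 0 0 1" --pt "-0.015 -0.067 0.4 0 0 0 1" --pt "-0.015 -0.067 0.4 0 0 0 1" --pt "-0.015 -0.067 0.4 0 0 0 1"

```text
time_s: 9.77
position: [0.5757, -0.2815, 0.0938]
tcp_rot: [[-0.985, 0.175, 0.002], [0.175, 0.985, -0.001], [-0.002, -0.001, -1.0]]
force: [-0.3, -0.0, -2.3]
opening: 0.524
grasp_force: 30.0
```

```bash
python3 - <<'E'
from rig import *
from h import *
s=read_state();go(s,(.573,-.281,.083));print(s['force'])
t=capture('top')
for b in blobs(t['image'],(0,150,70),(8,255,255),(360,140,415,190),20):print(b,onz(t,*b[1],.108))
cv2.imwrite('pics/t3.png',cv2.resize(t['image'][110:230,290:440,::-1],None,fx=5,fy=5))
E
```

```text
t 9.77 pos [ 0.5757 -0.2815  0.0938] ang 79.91 tilt [ 0.0017 -0.0012 -1.    ] shift [0.009 0.    0.036] turnz None
[-0.29057374 -0.0218464  -2.29538099]
```

View pics/t3.png

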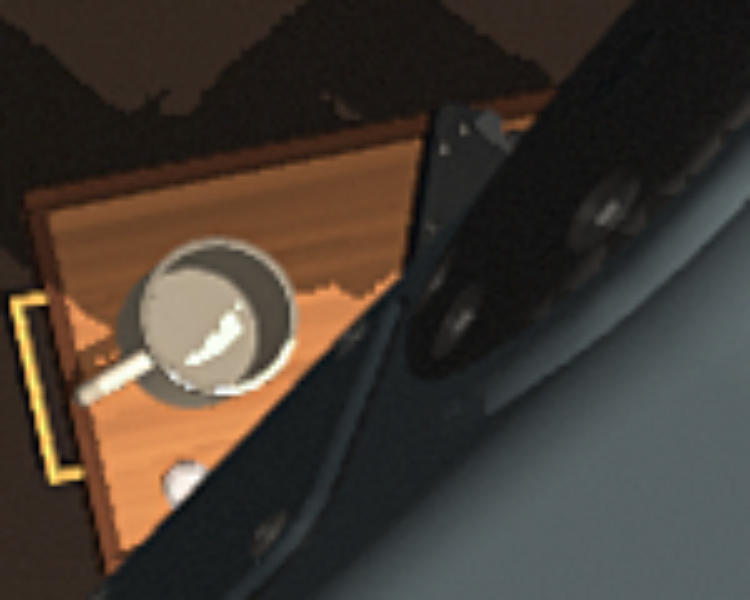

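The arm hides the coaster from above, and the mug and spoon have not moved. The numbers agree, so I'll lower the jar slowly.

Emit:
step_arm --pt "0.006 0 0.01 0 0 0 1" --pt "0.006 0 0.02 0 0 0 1" --pt "0.006 0 0.027 0 0 0 1" --pt "0.006 0 0.032 0 0 0 1" --pt "0.006 0 0.032 0 0 0 1" --pt "0.006 0 0.032 0 0 0 1"

```text
time_s: 10.32
position: [0.5729, -0.2813, 0.0832]
tcp_rot: [[-0.984, 0.176, 0.0], [0.176, 0.984, -0.0], [-0.0, -0.0, -1.0]]
force: [0.7, -0.6, -3.0]
opening: 0.521
grasp_force: 30.0
```

Emit:
step_arm --pt "0 0 0.003 0 0 0 1" --pt "0 0 0.006 0 0 0 1" --pt "0 0 0.006 0 0 0 1"

```text
time_s: 10.57
position: [0.5729, -0.2812, 0.0831]
tcp_rot: [[-0.984, 0.176, 0.0], [0.176, 0.984, -0.0], [-0.0, -0.0, -1.0]]
force: [-2.5, 2.2, 7.0]
opening: 0.522
grasp_force: 30.0
```

Emit:
step_arm --pt "0 0 -0.003 0 0 0 -1" --pt "0 0 -0.003 0 0 0 -1" --pt "0 0 -0.003 0 0 0 -1" --pt "0 0 -0.003 0 0 0 -1" --pt "0 0 -0.003 0 0 0 -1" --pt "0 0 -0.003 0 0 0 -1" --pt "0 0 -0.003 0 0 0 -1"

```text
time_s: 11.15
position: [0.5729, -0.2812, 0.082]
tcp_rot: [[-0.984, 0.176, -0.0], [0.176, 0.984, 0.0], [0.0, 0.0, -1.0]]
force: [-0.0, -0.2, -0.6]
opening: 0.952
grasp_force: 0.0
```

Emit:
step_arm --pt "0 0 -0.1 0 0 0 -1" --pt "0 0 -0.22 0 0 0 -1" --pt "0 0 -0.34 0 0 0 -1" --pt "0 0 -0.46 0 0 0 -1" --pt "0 0 -0.56 0 0 0 -1" --pt "0 0 -0.56 0 0 0 -1" --pt "0 0 -0.56 0 0 0 -1"

```text
time_s: 11.73
position: [0.5739, -0.2818, 0.2528]
tcp_rot: [[-0.984, 0.176, 0.004], [0.176, 0.984, -0.003], [-0.005, -0.002, -1.0]]
force: [0.1, -0.4, -0.5]
opening: 0.997
grasp_force: 0.0
```

```bash
python3 - <<'E'
from rig import *
from h import *
s=read_state();go(s,(.4292,.0545,.247));c=capture('wrist')
T=np.eye(4);T[:3,:3]=s['tcp_rot'];T[:3,3]=s['position'];T=T@c['T_tool_cam']
for b in blobs(c['image'],(0,150,70),(8,255,255),(180,120,340,250)):print(b,onz(c,*b[1],.1,T))
cv2.imwrite('pics/w3.png',c['image'][:,:,::-1])
E
```

```text
t 11.73 pos [ 0.5739 -0.2818  0.2528] ang 79.86 tilt [ 0.0044 -0.0032 -1.    ] shift [0.672 1.019 0.014] turnz None
(1246.5, array([259.3, 188.4]), array([39.7, 40.6])) [ 0.57171993 -0.280497    0.1       ]
```

View pics/w3.png

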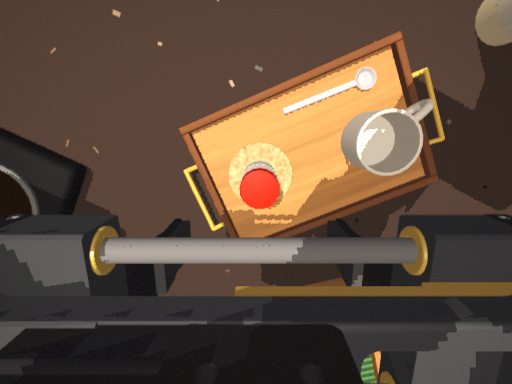

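The jar stands upright on the cork: its red lid is at (259,188) and the coaster's centre is near (260,175), which fits once perspective is allowed for. The mug and spoon have not moved. Back to the tin.

Emit:
step_arm --pt "0.08 0.11 0 0 0 0 -1" --pt "0.15 0.22 0 0 0 0 -1" --pt "0.22 0.33 0 0 0 0 -1" --pt "0.29 0.44 0 0 0 0 -1" --pt "0.36 0.55 0 0 0 0 -1" --pt "0.43 0.66 0 0 0 0 -1" --pt "0.5 0.77 0 0 0 0 -1" --pt "0.57 0.88 0 0 0 0 -1"

```text
time_s: 12.45
position: [0.4486, 0.0106, 0.2484]
tcp_rot: [[-0.984, 0.177, -0.004], [0.177, 0.984, 0.001], [0.005, 0.0, -1.0]]
force: [-0.5, 0.2, -0.5]
opening: 0.995
grasp_force: 0.0
```

Emit:
step_arm --pt "0.1 0.14 0 0 0 0 -1" --pt "0.1 0.14 0 0 0 0 -1" --pt "0.1 0.14 0 0 0 0 -1" --pt "0.1 0.14 0 0 0 0 -1"

```text
time_s: 12.78
position: [0.4285, 0.0556, 0.2493]
tcp_rot: [[-0.985, 0.174, -0.002], [0.174, 0.985, -0.0], [0.002, -0.001, -1.0]]
force: [0.5, -0.5, 0.0]
opening: 1.004
grasp_force: 0.0
```

```bash
python3 - <<'E'
from rig import *
from h import *
s=read_state();go(s,(.4292,.0545,.117),80);c=capture('wrist')
T=np.eye(4);T[:3,:3]=s['tcp_rot'];T[:3,3]=s['position'];T=T@c['T_tool_cam']
for b in blobs(c['image'],(0,0,130),(180,45,255),(205,150,305,240)):print(b,onz(c,*b[1],.15,T))
E
```

```text
t 12.78 pos [0.4285 0.0556 0.2493] ang 79.97 tilt [-1.7e-03 -4.0e-04 -1.0e+00] shift [-0.004 -0.003  0.441] turnz -0.001
(2813.5, array([252.9, 202.4]), array([58., 65.])) [0.42548361 0.05128669 0.15      ]
(451.5, array([256.3, 191.6]), array([53.6, 66.8])) [0.41616213 0.05607448 0.15      ]
```

Over the tin. I'll descend to the same height on it and grip.

Emit:
step_arm --pt "-0.003 -0.002 0.12 0 0 0 -1" --pt "-0.003 -0.002 0.25 0 0 0 -1" --pt "-0.003 -0.002 0.37 0 0 0 -1" --pt "-0.003 -0.002 0.435 0 0 0 -1" --pt "-0.003 -0.002 0.435 0 0 0 -1" --pt "-0.003 -0.002 0.435 0 0 0 -1"

```text
time_s: 13.33
position: [0.4301, 0.0534, 0.1187]
tcp_rot: [[-0.984, 0.178, -0.003], [0.178, 0.984, 0.0], [0.003, -0.0, -1.0]]
force: [0.0, -0.3, -0.5]
opening: 1.002
grasp_force: 0.0
```

Emit:
step_arm --pt "0 0 0 0 0 0 1" --pt "0 0 0 0 0 0 1" --pt "0 0 0 0 0 0 1" --pt "0 0 0 0 0 0 1" --pt "0 0 0 0 0 0 1" --pt "0 0 0 0 0 0 1" --pt "0 0 0 0 0 0 1" --pt "0 0 0 0 0 0 1"

```text
time_s: 14.0
position: [0.4304, 0.0546, 0.1207]
tcp_rot: [[-0.984, 0.176, 0.002], [0.176, 0.984, -0.0], [-0.002, -0.0, -1.0]]
force: [-0.5, -1.4, 7.7]
opening: 0.732
grasp_force: 30.0
```

Emit:
step_arm --pt "0 0 -0.06 0 0 0 1" --pt "0 0 -0.16 0 0 0 1" --pt "0 0 -0.26 0 0 0 1" --pt "0 0 -0.28 0 0 0 1" --pt "-0.05 0.11 -0.28 0 0 0 1" --pt "-0.1 0.22 -0.28 0 0 0 1" --pt "-0.15 0.33 -0.28 0 0 0 1" --pt "-0.19 0.43 -0.28 0 0 0 1"

```text
time_s: 14.67
position: [0.5091, 0.1732, 0.2028]
tcp_rot: [[-0.984, 0.176, -0.0], [0.176, 0.984, 0.0], [0.0, 0.0, -1.0]]
force: [1.2, -0.1, -3.1]
opening: 0.729
grasp_force: 30.0
```

Emit:
step_arm --pt "-0.032 0.08 0 0 0 0 1" --pt "-0.032 0.08 0 0 0 0 1" --pt "-0.032 0.08 0 0 0 0 1" --pt "-0.032 0.08 0 0 0 0 1"

```text
time_s: 15.0
position: [0.5204, 0.1932, 0.2023]
tcp_rot: [[-0.984, 0.175, -0.004], [0.175, 0.984, -0.001], [0.004, -0.002, -1.0]]
force: [-0.3, -0.5, -2.5]
opening: 0.732
grasp_force: 30.0
```

```bash
python3 - <<'E'
from rig import *
from h import *
s=read_state();go(s,(.523,.1935,.137));print(s['force'])
E
```

```text
t 15.0 pos [0.5204 0.1932 0.2023] ang 79.9 tilt [-0.0041 -0.0011 -1.    ] shift [-0.009  0.003  0.218] turnz None
[-0.26484462 -0.51281898 -2.49298164]
```

Emit:
step_arm --pt "-0.003 0 0.06 0 0 0 1" --pt "-0.003 0 0.13 0 0 0 1" --pt "-0.003 0 0.18 0 0 0 1" --pt "-0.003 0 0.2 0 0 0 1" --pt "-0.003 0 0.2 0 0 0 1" --pt "-0.003 0 0.2 0 0 0 1" --pt "-0.003 0 0.2 0 0 0 1"

```text
time_s: 15.58
position: [0.5236, 0.1931, 0.1446]
tcp_rot: [[-0.984, 0.177, 0.002], [0.177, 0.984, 0.0], [-0.002, 0.0, -1.0]]
force: [0.3, 0.1, -3.8]
opening: 0.729
grasp_force: 30.0
```

Emit:
step_arm --pt "0 0 0.008 0 0 0 1" --pt "0 0 0.015 0 0 0 1" --pt "0 0 0.02 0 0 0 1" --pt "0 0 0.02 0 0 0 1" --pt "0 0 0.02 0 0 0 1"

```text
time_s: 16.0
position: [0.523, 0.1935, 0.1378]
tcp_rot: [[-0.984, 0.176, -0.0], [0.176, 0.984, -0.0], [0.0, -0.0, -1.0]]
force: [-0.5, -0.2, -3.7]
opening: 0.728
grasp_force: 30.0
```

Emit:
step_arm --pt "0 0 0.004 0 0 0 1" --pt "0 0 0.006 0 0 0 1" --pt "0 0 0.006 0 0 0 1"

```text
time_s: 16.25
position: [0.5233, 0.1935, 0.1368]
tcp_rot: [[-0.984, 0.176, 0.001], [0.176, 0.984, 0.0], [-0.001, 0.0, -1.0]]
force: [-1.8, -0.3, 3.7]
opening: 0.733
grasp_force: 30.0
```

The tin is down (vertical force +3.7 N). I'll release, rise and check.

Emit:
step_arm --pt "0 0 0 0 0 0 -1" --pt "0 0 0 0 0 0 -1" --pt "0 0 0 0 0 0 -1" --pt "0 0 0 0 0 0 -1" --pt "0 0 0 0 0 0 -1" --pt "0 0 0 0 0 0 -1" --pt "0 0 0 0 0 0 -1"

```text
time_s: 16.83
position: [0.5231, 0.1934, 0.1359]
tcp_rot: [[-0.984, 0.176, -0.0], [0.176, 0.984, 0.0], [0.0, -0.0, -1.0]]
force: [-1.4, 0.3, 0.2]
opening: 0.996
grasp_force: 0.0
```

Emit:
step_arm --pt "0 0 -0.1 0 0 0 -1" --pt "0 0 -0.22 0 0 0 -1" --pt "0 0 -0.34 0 0 0 -1" --pt "0 0 -0.4 0 0 0 -1" --pt "0.12 0 -0.44 0 0 0 -1" --pt "0.24 0 -0.44 0 0 0 -1" --pt "0.36 0 -0.44 0 0 0 -1" --pt "0.4 0 -0.44 0 0 0 -1"

```text
time_s: 17.5
position: [0.3989, 0.2146, 0.2677]
tcp_rot: [[-0.985, 0.175, -0.006], [0.175, 0.985, -0.001], [0.006, -0.002, -1.0]]
force: [-0.7, -0.6, -0.1]
opening: 0.996
grasp_force: 0.0
```

```bash
python3 - <<'E'
from rig import *
from h import *
s=capture('scene');t=capture('top')
for n,c,lo,hi,box,z in [('red t',t,(0,150,70),(8,255,255),(360,130,420,190),.1),('red s',s,(0,150,70),(8,255,255),(100,220,170,280),.1),('cream t',t,(0,0,190),(180,60,255),(170,155,225,200),.166),('blue t',t,(0,0,150),(180,70,255),(108,150,150,190),.166)]:
    for b in blobs(c['image'],lo,hi,box): print(n,b,np.round(onz(c,*b[1],z),4))
cv2.imwrite('pics/end.png',s['image'][:,:,::-1])
E
```

```text
red t (304.0, array([401.6, 163.5]), array([19. , 21.6])) [ 0.5726 -0.2801  0.1   ]
red s (367.5, array([123.3, 242.4]), array([21. , 23.3])) [ 0.5844 -0.2864  0.1   ]
cream t (191.5, array([200. , 176.7]), array([13.3, 25.2])) [0.5239 0.1762 0.166 ]
blue t (355.0, array([127.7, 169.5]), array([21.6, 22.4])) [0.5363 0.3269 0.166 ]
```

View pics/end.png

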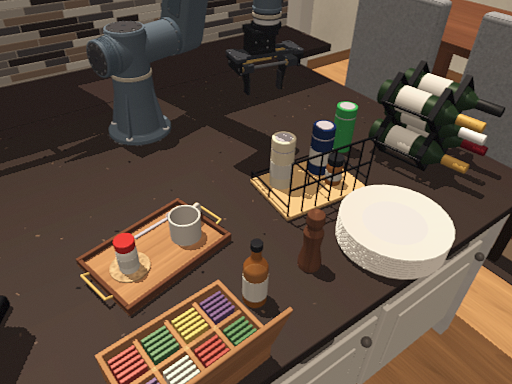

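The jar stands upright on the coaster, at (125,255). The cream tin is back at (283,160), as in the first picture, and everything else has stayed put. The top view of the cream tin is partly hidden by the arm, so I disregard its offset there.

```bash
python3 -c "
from rig import *
print(hand_in())"
```

```text
the job is handed in; nothing more can be done
None
```

I handed the job in: the red-lidded jar stands upright on the cork coaster, the cream tin is back in its place, and the last pictures show nothing else out of place; the judge returned no verdict.

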